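# Spray can into the shoe-care caddy

### The job

Put the tall slim aluminium spray can away in the open wooden shoe-care caddy: stand it upright, right down on the floor of the jar row, between the two glass jars. The gap is too narrow, so let the can gently nudge the jars apart as you lower it; do not drop it in, press hard on the jars or knock them over, and leave both standing in their row.

Things in the scene. Friction and masses are not known exactly. Their poses are not given: they have to be found in the camera images.
- can: tall slim spray can, standing: aluminium, 38 mm diameter, 150 mm tall, 0.12 kg; bevelled foot (26 mm across at the bottom, full width from 10 mm up), straight sides 10 to 117 mm, white cap 26 mm across on top. Origin: centre of underside, z up. Look-alikes, in any order beside it: a small can, as slim but 85 mm tall, and a fat can, 54 mm diameter, 120 mm tall
- caddy: open wooden caddy fixed on the dresser, 134 x 172 mm, walls 45 mm high, 6 thick. Two compartments: the jar row with two glass jars (inside 60 mm along x, 160 mm along y), and on its -x side one full of a brush and tins (tops at 56 mm). Origin: on the dresser top under the centre of the jar row; x across the row, y along it, z up; row floor at z = 8 mm
- jar_a: amber glass jar, black lid, loose on the row's floor on its -y side: body 50 mm diameter up to 20 mm, shoulder sloping in to a lid 32 mm across (38 mm up), top at 50 mm; 0.11 kg, smooth, slides when pushed. Origin: centre of underside, z up. The gap between the jar bodies is 26 to 36 mm at the start (the can needs 38); each jar has room to slide outwards
- jar_b: second jar, the same as jar_a, on the +y side of the row. Origin: centre of underside, z up
Not all that is in view belongs to the job. What is shaped like the jar_a but blue or yellow is not meant.

How it is judged:
On the way:
1. the can is held, with its foot lowered into the jar row between the jars (contact force between the fingers and can above 0.5 N and z of can in the frame of caddy below 0.04 m and x of can in the frame of caddy between -0.03 and 0.03 m and y of can in the frame of caddy between -0.03 and 0.03 m), for 0.1 s.
At the end, for the whole second after the job is handed in: Can in the jar row: origin within 22 mm of its middle along, 30 mm across, below 16 mm height (floor is at 8), tilt under 0.17 rad, at rest. Jars a (-y) and b (+y) stand either side: 27 to 80 mm along, 30 mm across, same height, tilt and rest limits (z of can in the frame of caddy between 0 and 0.016 m and x of can in the frame of caddy between -0.03 and 0.03 m and angle between each of can, jar_a, jar_b's own z axis and vertical below 0.17 rad and y of can in the frame of caddy between -0.022 and 0.022 m and linear speed of each of can, jar_a, jar_b below 0.03 m/s and z of jar_a in the frame of caddy between 0 and 0.016 m and x of jar_a in the frame of caddy between -0.03 and 0.03 m and y of jar_a in the frame of caddy between -0.08 and -0.027 m and z of jar_b in the frame of caddy between 0 and 0.016 m and x of jar_b in the frame of caddy between -0.03 and 0.03 m and y of jar_b in the frame of caddy between 0.027 and 0.08 m); the robot touches nothing.
It fails at once if a jar is pressed by the can or the fingers with more than 25 N (contact force between any of can, the fingers and jar_a above 25 N or contact force between any of can, the fingers and jar_b above 25 N).
It fails at once if a jar is knocked over (tilted more than 0.8 rad) (angle between any of jar_a, jar_b's own z axis and vertical above 0.8 rad).
It fails at once if the can is dropped (falls freely, faster than 0.5 m/s, out of the fingers) (contact force between the fingers and can below 0.05 N and linear speed of can above 0.5 m/s).
It also fails if it takes over 38 s, if anything falls off the work surface, if the arm or the gripper's body presses on something with over 40 N, if the wrist force passes 120 N, or if a joint passes its speed limit or range.

### The arm

A 6-joint arm with a two-finger parallel gripper is mounted at the origin on the work surface. World frame = base frame: x ahead of the robot, y to its left, z up, the work surface at z = 0. Lengths are in m, angles in rad, forces in N, time in s.
With the tool pointing down it reaches from about 0.275 to 0.875 m from the base axis. Payload 12.5 kg.
Tool frame: the origin (TCP) lies at the very end of the fingers, on their centre line; the grasp point (between the pads) lies 19 mm behind it; z points along the fingers, y is the line along which they close (so a half turn about z gives the same grasp; the last joint's range is limited). The gripper opens to 85 mm and grips with 20 to 120 N. Pads are 22 mm wide; open, the fingers measure 114 mm over their backs; the gripper's body (76 mm by 85 mm) begins 54 mm behind the grasp point. The pads swing forward as they close: fully open they stand 13 mm farther back than shut.
Start: joints at [1.21, 0.351, 1.652, -0, 1.139, -0.085], TCP at [0.15, 0.529, 0.231] pointing down, gripper open.
Joint ranges: [-2.75, 2.75], [-0.79, 2.1], [0.01, 2.65], [-1.57, 4.71], [0.07, 3.14], [-2.87, 2.87]. Speed limits (rad/s): [2.22, 2.22, 2.79, 3.14, 3.14, 3.14].

### API

Orientations are given as a 3x3 rotation matrix whose columns are the frame's x, y, z axes.
In Python, from bench import manip gives the robot as it stands. Calls block until the motion is done:
- manip.move_ptp(position, orientation): joint-space move of the TCP to a pose.
- manip.move_l(position, attitude=None, max_speed=0.15): straight line of the TCP; attitude=None keeps the orientation; max_speed is the mean speed in m/s.
- manip.move_j(angles): joint-space move.
- manip.set_gripper(opening, effort=None): opening from 0.0 (shut) to 1.0 (fully open); effort is the grip in N (None keeps the last); returns when the fingers have stopped.
- manip.dwell(seconds).
- manip.inverse_kinematics(position, orientation): joint angles nearest the present ones, or None.
- manip.grab_frame(name): name is "scene" or "top" or "wrist"; returns (picture, depth): 420x560x3 uint8, red, green, blue; 420x560 float32, m along the optical axis (not along the pixel's ray), 0 where there is no reading.
- manip.get_calibration(name): a dict with "camera_matrix" (3x3 intrinsics, pixels), "R" (3x3) and "t" (3): a world point X has camera coordinates R X + t. Camera axes: x right, y down, z forward; pixel columns grow to the right and rows downward; lengths in m; the calibration is good to about 2 mm. A picture is of the moment at which its call begins: read the wrist's pose just before it. get_calibration takes no time and is no camera call; for the wrist camera it gives the pose at the moment of the call.
A pose or a line that the arm cannot do raises manip.Unreachable and nothing moves.
- manip.sign_off(): hands the job in; it is judged then, once.
Trained networks look in the newest picture that a camera, given by its name, has taken for a name from the list of things; names that differ only in an ending like _2 or _b are one class to them, and where a whole thing is asked for, a point or a joint stands for the part that bears it (a point fixed in the world has none). Each returns a list of dicts, best first, with "confidence" (0 to 1); they miss things now and then, are a little off and sometimes report something else, mostly with a low value. They report only what shows in the picture. A call takes as long as a camera call. They do not tell look-alikes from the thing itself.
- manip.look_for(camera, name): "at" ([x, y, z] in m, in world coordinates, good to about 4 mm: the middle of the surface that is visible of it).
Readings, each from a call of its own:
- manip.current_time(): time.
- manip.current_qpos(): joint angles.
- manip.current_joint_vel(): joint speeds.
- manip.current_joint_torque(): joint torques, N m.
- manip.current_ee_pos(): TCP position.
- manip.current_tcp_rot(): TCP orientation.
- manip.current_force(): force on the tool from outside, world axes, zero at the start.
- manip.current_ft_torque(): the same for the moment, N m.
- manip.current_grip_width(): opening from 0.0 (shut) to 1.0 (fully open).
- manip.current_grip_force(): force on a finger pad.
Only numpy, scipy, OpenCV 4.12 (cv2) and the standard library are available. Lean on these libraries where they do the work, as an engineer would, in place of code of your own. Each camera call takes 0.05 s, during which the arm holds its last target. There are 200 camera calls.

## Working session

There is one attempt and no reset: what is moved stays moved. The work goes in short steps, each a Python script; the robot and the scene stay as the last script left them, time stands still between calls to the robot, and variables do not carry over. Pictures are saved under pics/ and viewed, at most 10 in all, crops included, and the job is handed in when it is done.

```bash
mkdir -p pics
python3 - <<'E'
from bench import manip
import cv2,numpy as np
ims=[]
for c in("scene","top"):
    p,d=manip.grab_frame(c); cv2.imwrite(f"pics/{c}0.png",p[:,:,::-1]); np.savez(f"pics/{c}0.npz",p=p,d=d)
    K=manip.get_calibration(c); M=K["camera_matrix"]
    for n in("can","caddy","jar_a"):
        for r in manip.look_for(c,n):
            X=np.array(r["at"]); q=M@(K["R"]@X+K["t"]); print(c,n,X.round(3),round(r["confidence"],2),(q[:2]/q[2]).round())
print(manip.current_time())
E
```

```text
scene can [0.652 0.11  0.094] 0.83 [355. 192.]
scene caddy [ 0.478 -0.228  0.043] 0.79 [191. 263.]
scene caddy [0.65  0.112 0.093] 0.55 [355. 192.]
scene caddy [ 0.522 -0.188  0.038] 0.46 [220. 262.]
scene jar_a [ 0.524 -0.375  0.033] 0.83 [150. 330.]
scene jar_a [ 0.625 -0.31   0.033] 0.66 [213. 338.]
scene jar_a [ 0.508 -0.271  0.044] 0.65 [185. 285.]
scene jar_a [ 0.522 -0.195  0.042] 0.57 [217. 264.]
top can [0.636 0.121 0.112] 0.78 [194. 164.]
top caddy [ 0.465 -0.216  0.038] 0.91 [354. 237.]
top jar_a [ 0.605 -0.305  0.03 ] 0.95 [385. 175.]
top jar_a [ 0.495 -0.259  0.044] 0.77 [372. 222.]
top jar_a [ 0.514 -0.179  0.042] 0.7 [335. 217.]
top jar_a [ 0.509 -0.366  0.035] 0.7 [418. 213.]
0.4
```

View pics/scene0.png

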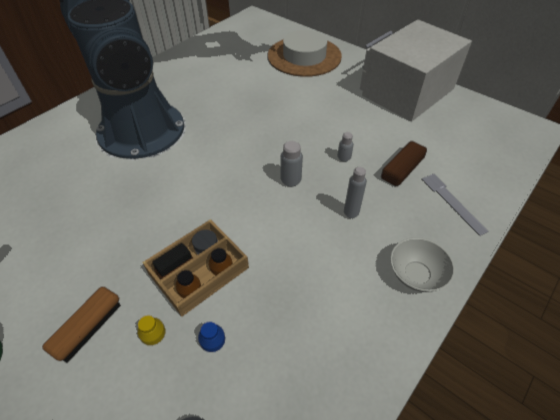

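View pics/top0.png

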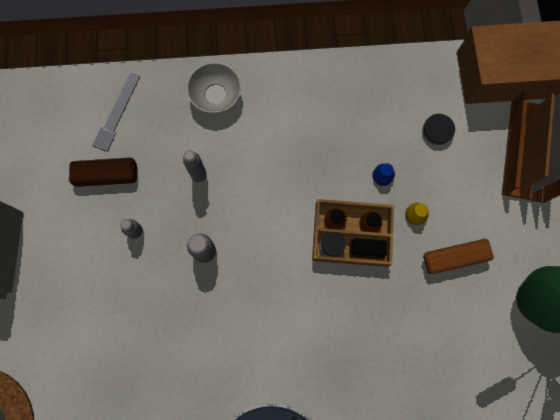

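The scene shows three grey cans: the tall slim one at (355,192), the small one at (346,147) and the fat one at (291,165). In the top view these are at (194,164), (131,228) and (201,247). The amber jars in the caddy are at scene (187,284) and (219,262). The yellow (150,330) and blue (211,337) jars are decoys. I choose the tall slim can at (355,192), and will measure it and check a close crop.

```bash
cat > h.py <<'E'
from bench import manip
import cv2,numpy as np
from scipy.optimize import least_squares
def cloud(c,d,K=None):
    K=K or manip.get_calibration(c); M=K["camera_matrix"]
    v,u=np.mgrid[:d.shape[0],:d.shape[1]]
    P=np.stack([(u-M[0,2])/M[0,0]*d,(v-M[1,2])/M[1,1]*d,d],-1)
    W=(P-K["t"])@K["R"]; W[d<=0]=np.nan
    return W
def near(W,xy,r,z0,z1):
    return (np.hypot(W[...,0]-xy[0],W[...,1]-xy[1])<r)&(W[...,2]>z0)&(W[...,2]<z1)
def circ(P,c0,r):
    return least_squares(lambda c:np.hypot(P[:,0]-c[0],P[:,1]-c[1])-r,c0,loss="soft_l1",f_scale=.002).x
E
python3 - <<'E'
from h import *
for c in("scene","top"):
    z=np.load(f"pics/{c}0.npz"); W=cloud(c,z["d"]); p=z["p"]
    m=near(W,(.64,.115),.05,.02,.112); P=W[m]; print(c,"can",len(P),circ(P,(.64,.12),.019).round(4))
    m=near(W,(.64,.115),.05,.135,.17); print(" cap",W[m].mean(0).round(4),np.nanmax(W[m][:,2]) if m.any() else 0)
    for n,xy in(("a",(.495,-.262)),("b",(.514,-.182))):
        m=near(W,xy,.035,.05,.07)&(p.max(-1)<70); print(" lid",n,m.sum(),W[m].mean(0).round(4),np.median(W[m],0).round(4))
    m=near(W,(.47,-.22),.13,.036,.05)&(p[...,0]>p[...,2]*1.5)&(p[...,0]>90)
    r=cv2.minAreaRect((W[m][:,:2]*1000).astype(np.float32)); print(" caddy",m.sum(),r)
    print(" table",np.nanmedian(W[near(W,(.5,-.05),.05,-.05,.05)][:,2]))
p=np.load("pics/scene0.npz")["p"]
a=cv2.resize(p[125:225,270:380],None,fx=4,fy=4);b=cv2.resize(p[215:315,140:250],None,fx=4,fy=4)
cv2.imwrite("pics/crop1.png",cv2.resize(np.hstack([a,b]),(800,364))[:,:,::-1])
E
```

```text
scene can 450 [0.6452 0.124 ]
 cap [0.6476 0.1185 0.1468] 0.15334805513212516
 lid a 198 [ 0.5031 -0.2637  0.0582] [ 0.5034 -0.2635  0.0587]
 lid b 184 [ 0.5164 -0.1842  0.0581] [ 0.5168 -0.1845  0.0587]
 caddy 1214 ((479.9651794433594, -219.06260681152344), (170.80548095703125, 134.6699676513672), 81.32410430908203)
 table 0.0013089423428106245
top can 214 [0.6447 0.1257]
 cap [0.6422 0.1244 0.1479] 0.1552577180440553
 lid a 168 [ 0.4992 -0.26    0.0572] [ 0.4994 -0.2598  0.0573]
 lid b 163 [ 0.5123 -0.1802  0.0577] [ 0.5127 -0.1801  0.0581]
 caddy 765 ((478.312255859375, -217.34033203125), (172.673828125, 134.066162109375), 81.07836151123047)
 table -4.556967697804106e-05
```

View pics/crop1.png

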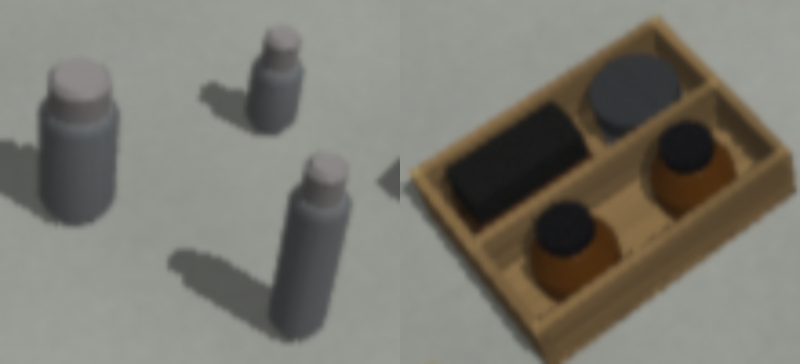

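The crop confirms it: the tall slim can is at crop (315,240), with the two amber jars at crop (565,250) and (690,170). The world fit puts the can at (0.645,0.125) and the jars' midpoint at about (0.508,-0.222), with a row yaw of about -9°. Next I pick up the can.

```bash
cat >> h.py <<'E'
yw=np.deg2rad(-9.2)
cx=np.array([np.cos(yw),np.sin(yw),0]); cy=np.array([-np.sin(yw),np.cos(yw),0])
R1=np.stack([-cx,cy,[0,0,-1]],1); R2=np.stack([cx,-cy,[0,0,-1]],1)
E
python3 - <<'E'
from h import *
print(manip.current_tcp_rot().round(2))
best=None
for R in(R1,R2):
    q=[manip.inverse_kinematics(p,R) for p in((.645,.125,.24),(.509,-.222,.24))]
    print([None if a is None else np.round(a,2) for a in q])
    if all(a is not None for a in q):
        s=max(abs(a[5]) for a in q)
        if best is None or s<best[0]: best=(s,R)
R=best[1]; np.save("R.npy",R)
manip.move_ptp([.645,.125,.22],R)
manip.move_l([.645,.125,.083],max_speed=.12)
manip.set_gripper(0.2,40)
print(manip.current_grip_width(),manip.current_grip_force(),manip.current_force())
manip.move_l([.645,.125,.19],max_speed=.12)
print(manip.current_grip_width(),manip.current_grip_force(),manip.current_force(),manip.current_time())
p,d=manip.grab_frame("scene");cv2.imwrite("pics/held.png",p[:,:,::-1])
W=cloud("scene",d); P=W[near(W,(.645,.125),.04,.11,.17)]; print(len(P),P[:,2].min(),circ(P,(.645,.125),.019))
E
```

```text
[[-0.96  0.27 -0.  ]
 [ 0.27  0.96 -0.  ]
 [ 0.   -0.   -1.  ]]
[array([ 0.12,  0.54,  1.34, -0.  ,  1.26, -1.29]), array([-0.5 ,  0.35,  1.63, -0.  ,  1.16, -1.91])]
[array([ 0.12,  0.54,  1.34, -0.  ,  1.26,  1.85]), array([-0.5 ,  0.35,  1.63, -0.  ,  1.16,  1.24])]
0.4320995537916072 40.04168128652964 [-1.60437964 -1.23678735  4.22014145]
0.43336723512485625 39.99321974697523 [-0.08385221 -0.00275656 -0.6871292 ] 5.525
331 0.11202256686382821 [0.64487041 0.12504406]
```

Run:
```python
from h import *
R=np.load("R.npy")
manip.move_l([.645,.125,.23],max_speed=.2)
manip.move_ptp([.509,-.222,.23],R)
print(manip.current_ee_pos(),manip.current_force(),manip.current_time())
for c in("wrist","scene","top"):
    K=manip.get_calibration(c);p,d=manip.grab_frame(c)
    cv2.imwrite(f"pics/{c}1.png",p[:,:,::-1]); np.savez(f"pics/{c}1.npz",p=p,d=d,R=K["R"],t=K["t"],M=K["camera_matrix"])
    W=cloud(c,d,K)
    for n,xy in(("a",(.501,-.262)),("b",(.514,-.182))):
        m=near(W,xy,.035,.05,.068)&(p.max(-1)<70)
        if m.any(): print(c,n,m.sum(),np.median(W[m],0).round(4), cv2.minEnclosingCircle((W[m][:,:2]*1000).astype(np.float32)))
    m=near(W,(.509,-.222),.05,.16,.258); print("can",m.sum(),circ(W[m],(.509,-.222),.019) if m.sum()>20 else 0)
    for r in manip.look_for(c,"jar_a"): print(np.round(r["at"],3),round(r["confidence"],2))
```

```text
[ 0.50948933 -0.22129766  0.22987552] [-0.22216799 -0.18730008 -1.73617437] 7.3167
wrist a 813 [ 0.5015 -0.2627  0.0575] ((500.44488525390625, -262.8428649902344), 15.875460624694824)
wrist b 812 [ 0.5143 -0.1838  0.0576] ((513.4691162109375, -183.28134155273438), 15.875661849975586)
can 6014 [ 0.50969712 -0.22162881]
[ 0.612 -0.3    0.043] 0.93
[ 0.51  -0.26   0.048] 0.9
[ 0.519 -0.183  0.044] 0.64
[ 0.516 -0.358  0.034] 0.59
scene a 198 [ 0.5035 -0.2637  0.0587] ((501.0834655761719, -262.85418701171875), 15.826642036437988)
scene b 179 [ 0.5167 -0.1847  0.0587] ((514.84326171875, -183.23513793945312), 15.612601280212402)
can 928 [ 0.50966869 -0.2210538 ]
[ 0.523 -0.193  0.043] 0.95
[ 0.524 -0.376  0.03 ] 0.77
[ 0.509 -0.268  0.043] 0.65
[ 0.625 -0.31   0.033] 0.63
can 0 0
```

View pics/wrist1.png

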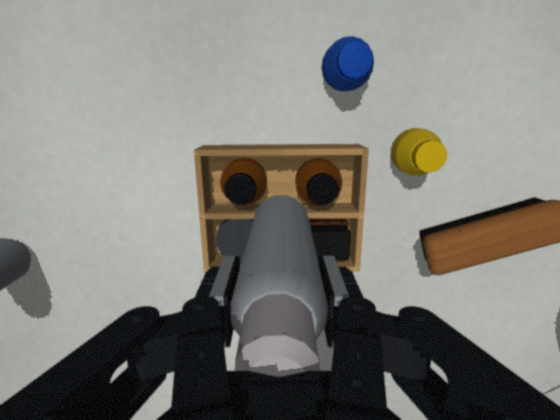

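The wrist picture shows the held can hanging upright over the row, with the amber jars at (244,183) and (319,184). Their midpoint is (0.5075,-0.223) and the gap is 30.5 mm. I'll lower in small steps, watching the force.

Run:
```python
from h import *
c=np.array([.508,-.223])
manip.move_l([*c,.15],max_speed=.1)
f0=manip.current_force(); print(f0,manip.current_time())
z=.15
while z>.0915:
    z-=.003 if z>.097 else .0015
    manip.move_l([*c,z],max_speed=.02)
    f=manip.current_force()-f0; fr=np.round([f@cx,f@cy,f[2]],1)
    print(round(z,4),manip.current_ee_pos()[2].round(4),fr,round(manip.current_time(),2))
    if abs(fr).max()>9: print("stop");break
p,d=manip.grab_frame("wrist");cv2.imwrite("pics/wrist2.png",p[:,:,::-1])
```

```text
[-0.2516621   0.05199662 -0.43081961] 8.5667
0.147 0.1471 [ 0.6 -0.6 -0.6] 8.87
0.144 0.1439 [-0.2  0.3 -0.3] 9.17
0.141 0.1408 [ 0.6 -0.4  0.3] 9.47
0.138 0.1378 [0.7 0.  0.2] 9.77
0.135 0.1349 [-0.2  0.  -0.4] 10.07
0.132 0.1319 [ 1.  -0.6 -0.7] 10.37
0.129 0.1288 [ 0.5 -0.5 -1.1] 10.67
0.126 0.1258 [ 0.8 -0.3 -1.2] 10.97
0.123 0.1228 [ 1.   0.  -0.2] 11.27
0.12 0.1198 [ 0.4 -0.7  0.1] 11.57
0.117 0.1169 [ 0.6 -0.4 -0. ] 11.87
0.114 0.1138 [-0.5  0.5  1. ] 12.17
0.111 0.1109 [ 0.6 -0.1  0.2] 12.47
0.108 0.1078 [0.1 1.1 0. ] 12.77
0.105 0.1049 [0.7 0.1 0. ] 13.07
0.102 0.1019 [ 1.1 -1.   0.1] 13.37
0.099 0.0987 [ 0.6 -1.4 -1.1] 13.67
0.096 0.0958 [ 0.5  0.  -1.5] 13.97
0.0945 0.0944 [-0.1 -0.4 -0.4] 14.22
0.093 0.0929 [-0.1 -0.4 -0.8] 14.47
0.0915 0.0914 [-0.3  0.4 -0.6] 14.72
```

View pics/wrist2.png

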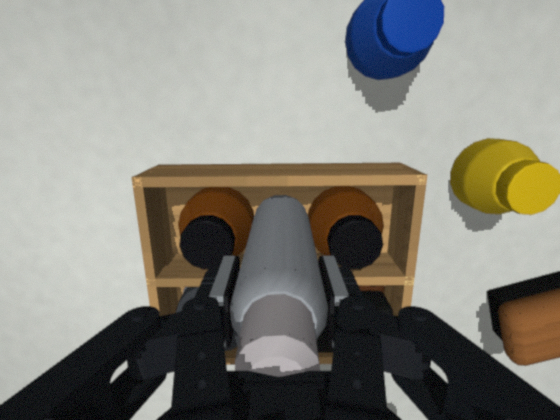

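The can is down between the jars, lids at (208,241) and (355,241), both upright and pushed apart. Now I'll touch the floor, release and check.

Run:
```python
from h import *
c=np.array([.508,-.223]); z=.0915
while z>.086:
    z-=.0007; manip.move_l([*c,z],max_speed=.01)
    f=manip.current_force(); print(round(z,4),f.round(1))
    if f[2]>3: break
w=manip.current_grip_width()
for o in(w+.05,w+.15,.8): manip.set_gripper(o)
manip.dwell(.3)
p=manip.current_ee_pos()
manip.move_l([*c,.2],max_speed=.06)
manip.move_l([c[0]-.12,c[1],.3],max_speed=.2)
print(manip.current_time())
for n in("scene",):
    p,d=manip.grab_frame(n);cv2.imwrite("pics/end.png",cv2.resize(p[190:320,120:270],None,fx=4,fy=4)[:,:,::-1])
    W=cloud(n,d); m=near(W,c,.05,.08,.123); print("can",m.sum(),circ(W[m],c,.019),np.nanmax(W[near(W,c,.05,.08,.25)][:,2]))
    for z0,z1 in((.07,.09),(.105,.122)):
        m=near(W,c,.05,z0,z1); print(circ(W[m],c,.019))
```

```text
0.0908 [0.4 0.7 5.5]
19.0083
can 252 [ 0.50804254 -0.22302821] 0.16128978667021948
[ 0.50798599 -0.22322269]
[ 0.50804219 -0.2230469 ]
```

View pics/end.png

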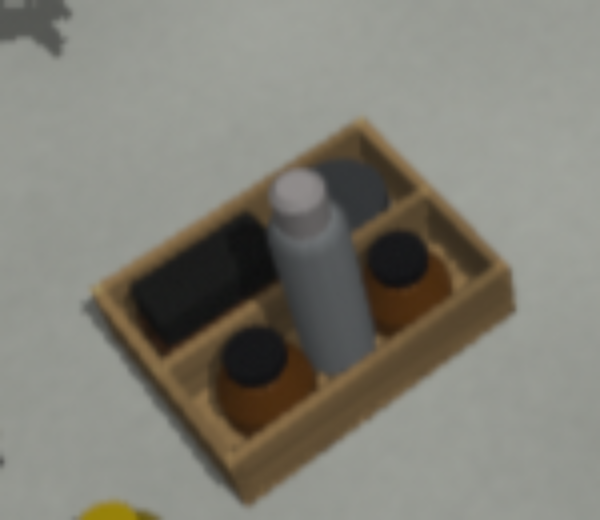

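The picture shows the can upright at (320,270) between the two standing jars, lids at (254,355) and (398,258), with the gripper clear.

```bash
python3 -c "
from bench import manip
print(manip.sign_off())"
```

```text
the job is handed in; nothing more can be done
None
```

The tall slim can stands upright on the jar-row floor between the two upright amber jars; the job was handed in at about 19 s of the 38 s allowed, and no verdict came back.

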